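Shut down the chocolate packer and clear its catch tray into the right crate

TASK

The coloured tag lying on the white ceramic spoon rest tells which chocolate was just packed. Stop the packer by throwing its black lever all the way over, away from the robot, then turn its lock collar by the red post until the post is at the green locked mark, and only then collect every carton from the steel catch tray into the crate of that tag's colour, side by side on the crate's floor and not piled on one another, and put that tag in the same crate. Leave the other tag on its wooden board, and do not disturb the bowls or the cruet.

Things in the scene. Friction and masses are not known exactly. Their poses are not given: they have to be found in the camera images.
- packer: White countertop carton packer, fixed. Origin at counter level under the middle of its steel catch tray; x points away from the robot into the machine, y to the left, z up. Tray 210 (x) x 340 (y) mm, floor 4 mm above the counter, rim 18 mm high. Behind it (x 105 to 300 mm) a deck 60 mm high and 300 mm wide with lever and collar, then (x 300 to 420 mm) a tower 150 mm high.
- stop_lever (a joint): Black stop lever on the packer's deck, 80 mm long, swinging in the packer's x-z plane, stays where it is left: 0 leaning towards the robot (running), 1.0 rad leaning fully away (stopped).
- stop_lever_tip (a point): The free end of the stop lever; it swings about 77 mm along the packer's +x.
- collar (a joint): Lock collar, an aluminium ring of 96 mm diameter on the deck, turning about the vertical, stiff enough to stay where it is left. Starts at 0 to 0.45 rad; grows anticlockwise seen from above; its locked mark is at 1.3 rad, and it can be overturned to 1.6 rad.
- collar_post (a point): Centre of the top end of the collar's upright round red post: 16 mm in diameter, its top 45 mm above the collar's arm, 70 mm from the collar's axis; its top is 122 mm above the counter.
- collar_axis (a point): On the collar's vertical axis, at deck height (60 mm above the counter).
- lock_mark (a point): Where the centre of the post's top is when the collar is locked; a green line painted on the deck points outward just beyond this place.
- carton1: Brown cardboard chocolate carton, rigid, 68 (x) x 44 (y) x 48 (z) mm, about 120 g, with a dark band round its middle; origin at its centre. Starts upright in the catch tray if present; three to five of the five are present.
- carton2: Brown cardboard chocolate carton, rigid, 68 (x) x 44 (y) x 48 (z) mm, about 120 g, with a dark band round its middle; origin at its centre. Starts upright in the catch tray if present; three to five of the five are present.
- carton3: Brown cardboard chocolate carton, rigid, 68 (x) x 44 (y) x 48 (z) mm, about 120 g, with a dark band round its middle; origin at its centre. Starts upright in the catch tray if present; three to five of the five are present.
- carton4: Brown cardboard chocolate carton, rigid, 68 (x) x 44 (y) x 48 (z) mm, about 120 g, with a dark band round its middle; origin at its centre. Starts upright in the catch tray if present; three to five of the five are present.
- carton5: Brown cardboard chocolate carton, rigid, 68 (x) x 44 (y) x 48 (z) mm, about 120 g, with a dark band round its middle; origin at its centre. Starts upright in the catch tray if present; three to five of the five are present.
- crate_blue: Blue plastic open crate, fixed, 245 (x) x 175 (y) x 60 (z) mm outside, walls and floor 5 mm; origin at the centre of its underside.
- crate_yellow: Yellow plastic open crate, fixed, 245 (x) x 175 (y) x 60 (z) mm outside, walls and floor 5 mm; origin at the centre of its underside.
- tag_blue: Blue plastic batch tag, 100 g: a flat plate 70 (x) x 44 (y) x 12 mm with an upright fin 40 (x) x 14 (y) mm on top for gripping, 50 mm high over all; origin at the centre of its underside. It starts on the spoon rest or on the tag board.
- tag_yellow: Yellow plastic batch tag, 100 g: a flat plate 70 (x) x 44 (y) x 12 mm with an upright fin 40 (x) x 14 (y) mm on top for gripping, 50 mm high over all; origin at the centre of its underside. It starts on the spoon rest or on the tag board.
- spoon_rest: White ceramic spoon rest, fixed: a round disc of 100 mm diameter with a short tongue, flat top 10 mm above the counter; origin at the centre of the disc's underside. The tag on it names the batch.
- tag_board: Dark wooden board 100 x 100 x 10 mm, fixed, where the unused tag is kept; origin at the centre of its underside.
- bowls: Bystander: stack of blue plastic bowls, 120 mm across and 72 mm high, origin at the centre of its underside.
- cruet: Bystander: small green glass cruet with steel twist cap, 56 mm across and 115 mm high, origin at the centre of its underside.
Mind the look-alikes: they are no part of the job. What is shaped like the tag_yellow but orange or turquoise is not meant.

How it is judged:
On the way, in this order (a step that is already met when the one before it is completed fails the run):
1. the stop lever is thrown away from the robot (value of joint stop_lever above 0.75 rad), for 0.2 s.
2. the lock collar is at its locked mark (value of joint collar between 1.16 and 1.44 rad), for 0.2 s.
At the end, for the whole second after the job is handed in: Lever past 0.75 rad, collar within 0.14 rad of its mark (1.3); all cartons present and the tag from the spoon rest lie in the crate of its colour (carton centres under 55 mm, tag origin under 40 mm above the crate's underside); the other tag on the tag board (within 50 mm of its centre) (all of step 2 and value of joint stop_lever above 0.75 rad and (((x of carton1 in the frame of crate_blue between -0.116 and 0.116 m and y of carton1 in the frame of crate_blue between -0.081 and 0.081 m and z of carton1 in the frame of crate_blue between 0 and 0.055 m) and (x of carton2 in the frame of crate_blue between -0.116 and 0.116 m and y of carton2 in the frame of crate_blue between -0.081 and 0.081 m and z of carton2 in the frame of crate_blue between 0 and 0.055 m) and (x of carton3 in the frame of crate_blue between -0.116 and 0.116 m and y of carton3 in the frame of crate_blue between -0.081 and 0.081 m and z of carton3 in the frame of crate_blue between 0 and 0.055 m) and (x of carton4 in the frame of crate_blue between -0.116 and 0.116 m and y of carton4 in the frame of crate_blue between -0.081 and 0.081 m and z of carton4 in the frame of crate_blue between 0 and 0.055 m) and (x of carton5 in the frame of crate_blue between -0.116 and 0.116 m and y of carton5 in the frame of crate_blue between -0.081 and 0.081 m and z of carton5 in the frame of crate_blue between 0 and 0.055 m) and (x of tag_blue in the frame of crate_blue between -0.116 and 0.116 m and y of tag_blue in the frame of crate_blue between -0.081 and 0.081 m and z of tag_blue in the frame of crate_blue between 0 and 0.04 m) and horizontal distance between tag_yellow and tag_board below 0.05 m and height (world z) of tag_yellow below 0.02 m) or ((x of carton1 in the frame of crate_yellow between -0.116 and 0.116 m and y of carton1 in the frame of crate_yellow between -0.081 and 0.081 m and z of carton1 in the frame of crate_yellow between 0 and 0.055 m) and (x of carton2 in the frame of crate_yellow between -0.116 and 0.116 m and y of carton2 in the frame of crate_yellow between -0.081 and 0.081 m and z of carton2 in the frame of crate_yellow between 0 and 0.055 m) and (x of carton3 in the frame of crate_yellow between -0.116 and 0.116 m and y of carton3 in the frame of crate_yellow between -0.081 and 0.081 m and z of carton3 in the frame of crate_yellow between 0 and 0.055 m) and (x of carton4 in the frame of crate_yellow between -0.116 and 0.116 m and y of carton4 in the frame of crate_yellow between -0.081 and 0.081 m and z of carton4 in the frame of crate_yellow between 0 and 0.055 m) and (x of carton5 in the frame of crate_yellow between -0.116 and 0.116 m and y of carton5 in the frame of crate_yellow between -0.081 and 0.081 m and z of carton5 in the frame of crate_yellow between 0 and 0.055 m) and (x of tag_yellow in the frame of crate_yellow between -0.116 and 0.116 m and y of tag_yellow in the frame of crate_yellow between -0.081 and 0.081 m and z of tag_yellow in the frame of crate_yellow between 0 and 0.04 m) and horizontal distance between tag_blue and tag_board below 0.05 m and height (world z) of tag_blue below 0.02 m))); the robot touches nothing.
It fails at once if a carton or a tag put into a crate while the collar is not at its locked mark (not (value of joint collar between 1.16 and 1.44 rad) and ((horizontal distance between carton1 and crate_blue below 0.09 m and height (world z) of carton1 below 0.08 m) or (horizontal distance between carton1 and crate_yellow below 0.09 m and height (world z) of carton1 below 0.08 m) or (horizontal distance between carton2 and crate_blue below 0.09 m and height (world z) of carton2 below 0.08 m) or (horizontal distance between carton2 and crate_yellow below 0.09 m and height (world z) of carton2 below 0.08 m) or (horizontal distance between carton3 and crate_blue below 0.09 m and height (world z) of carton3 below 0.08 m) or (horizontal distance between carton3 and crate_yellow below 0.09 m and height (world z) of carton3 below 0.08 m) or (horizontal distance between carton4 and crate_blue below 0.09 m and height (world z) of carton4 below 0.08 m) or (horizontal distance between carton4 and crate_yellow below 0.09 m and height (world z) of carton4 below 0.08 m) or (horizontal distance between carton5 and crate_blue below 0.09 m and height (world z) of carton5 below 0.08 m) or (horizontal distance between carton5 and crate_yellow below 0.09 m and height (world z) of carton5 below 0.08 m) or (horizontal distance between tag_blue and crate_blue below 0.09 m and height (world z) of tag_blue below 0.08 m) or (horizontal distance between tag_blue and crate_yellow below 0.09 m and height (world z) of tag_blue below 0.08 m) or (horizontal distance between tag_yellow and crate_blue below 0.09 m and height (world z) of tag_yellow below 0.08 m) or (horizontal distance between tag_yellow and crate_yellow below 0.09 m and height (world z) of tag_yellow below 0.08 m))).
It fails at once if the bowls moved more than 40 mm (distance of bowls from where it was at the start of the episode above 0.04 m).
It fails at once if the cruet moved more than 40 mm (distance of cruet from where it was at the start of the episode above 0.04 m).
Of carton1, carton2, carton3, carton4, carton5 only 3 to 5 are there at a start; the rules pass over those that are not, and their reading is None.
At some moment in a run one of carton1, carton2, carton3, carton4, carton5 may be knocked a few centimetres aside while the robot is not near it.
Once in a run the grip may slacken for a moment while it holds something.
It also fails if it takes over 210 s, if anything falls off the work surface, if the arm or the gripper's body presses on something with over 40 N, if the wrist force passes 120 N, or if a joint passes its speed limit or range.

ROBOT

A 6-joint arm with a two-finger parallel gripper is mounted at the origin on the work surface. World frame = base frame: x ahead of the robot, y to its left, z up, the work surface at z = 0. Lengths are in m, angles in rad, forces in N, time in s.
With the tool pointing down it reaches from about 0.25 to 0.775 m from the base axis. Payload 4 kg.
Tool frame: the origin (TCP) lies at the very end of the fingers, on their centre line; the grasp point (between the pads) lies 19 mm behind it (hold_point_z is the z of the grasp point in the tool frame, in m); z points along the fingers, y is the line along which they close (so a half turn about z gives the same grasp; the last joint's range is limited). The gripper opens to 94 mm and grips with 3 to 60 N. Pads are 16 mm wide; open, the fingers measure 119 mm over their backs; the gripper's body (75 mm by 177 mm) begins 78 mm behind the grasp point.
Start: joints at [-1.439, 0.087, 1.371, -0, 1.684, -0.103], TCP at [0.128, -0.535, 0.206] pointing down, gripper open.
Joint ranges: [-3.1, 3.1], [-0.76, 2.03], [0.27, 2.55], [-1.08, 4.22], [0.17, 2.65], [-2.57, 2.57]. Speed limits (rad/s): [2.79, 2.79, 3.14, 3.14, 3.14, 3.14].

INTERFACE

Orientations are given as a rotation vector (axis times angle).
In Python, from cell import * gives the robot as it stands.
- The arm moves only by the shell command python3 -m inch 'ROWS' [FORCE]. ROWS is JSON, a list of rows, each a list of 3 entries, a list of its own where there are three numbers: the finger opening in cm, from 0 to 9.4, then the shift along the tool's x, y, z in cm, then the turn about the tool's z in rad. In form: [[fingers, [tx, ty, tz], roll], ...]. A call has 1 to 20 rows; each row is the pose to reach, as a shift and turn from the pose commanded when the call began, along the tool's axes at that moment; what a row does not reach only later rows make up. A row lasts 1/8 s, in which the tool goes at most 62.5 mm and 10.7 degrees, less where a joint would pass 70% of its speed; a pose out of reach is approached as far as the arm can. A call with a gripper value outside its range is refused whole. The fingers move at their own pace and stop on an object; FORCE is the grip in N (left out, the last holds). Time passes only in rows, so rows that repeat a pose let the fingers close. It gives the time, the measured TCP pose, the force, the opening and the grip force at its end, in the units of the state.
- observe(): the state, without advancing time (a new reading comes with each control period).
- get_image(name): name is "side" or "top"; returns the picture (384x512x3 uint8, red, green, blue); there is no depth.
- get_calibration(name): a dict with "mtx" (3x3 intrinsics, pixels), "k1" (the pictures are not rectified: a ray, as slopes to the right and down, at radius r is drawn at 1 + k1 r^2 times it, then the intrinsics apply), "pose" (4x4, takes a point from camera to world coordinates). Camera axes: x right, y down, z forward; pixel columns grow to the right and rows downward; lengths in m; the calibration is good to about 2 mm. A picture is of the moment at which its call begins. get_calibration takes no time and is no camera call.
- sign_off(): hands the job in; it is judged then, once.
The state is a dict: "time_s": time; "qpos": joint angles; "dq": joint speeds; "joint_torque": joint torques, N m; "tcp_pos": TCP position; "orientation": TCP orientation; "wrist_force": force on the tool from outside, world axes, zero at the start; "wrist_torque": the same for the moment, N m; "opening": finger opening in m; "finger_force": force on a finger pad.
Only numpy, scipy, OpenCV 4.12 (cv2) and the standard library are available. Lean on these libraries where they do the work, as an engineer would, in place of code of your own. Each camera call takes 0.05 s, during which the arm holds its last target. There are 200 camera calls.

## Working session

There is one attempt and no reset: what is moved stays moved. The work goes in short steps, Python scripts to look and compute and a shell command to move; the robot and the scene stay as the last step left them, time stands still between calls to the robot, and variables do not carry over. Pictures are saved under pics/ and viewed, at most 14 in all, crops included, and the job is handed in when it is done.

```bash
ls; mkdir -p pics
cat > h.py <<'E'
from cell import *
import numpy as np, cv2
from scipy.spatial.transform import Rotation as R
def snap(name,fn,crop=None,s=1):
    im=get_image(name)[:,:,::-1]; cv2.imwrite('pics/raw_'+fn,im)
    if crop: x0,y0,x1,y1=crop; im=im[y0:y1,x0:x1]
    cv2.imwrite('pics/'+fn,cv2.resize(im,None,fx=s,fy=s,interpolation=cv2.INTER_CUBIC))
def px2w(name,uv,z):
    c=get_calibration(name);K=np.array(c['mtx']);T=np.array(c['pose']);k=c['k1']
    uv=np.atleast_2d(uv).astype(float);d=(uv-K[:2,2])/[K[0,0],K[1,1]]
    p=d.copy()
    for _ in range(20): p=d/(1+k*(p**2).sum(1,keepdims=True))
    r=np.c_[p,np.ones(len(p))]@T[:3,:3].T;o=T[:3,3]
    return o+r*((np.atleast_1d(z)-o[2])/r[:,2])[:,None]
def w2px(name,P):
    c=get_calibration(name);K=np.array(c['mtx']);T=np.array(c['pose']);k=c['k1']
    q=(np.atleast_2d(P)-T[:3,3])@T[:3,:3];p=q[:,:2]/q[:,2:];p=p*(1+k*(p**2).sum(1,keepdims=True))
    return p*[K[0,0],K[1,1]]+K[:2,2]
def tool():
    s=observe();return np.array(s['tcp_pos']),R.from_rotvec(s['orientation'])
def go(P,yaw=None):
    "shift in cm in tool axes to world TCP P; yaw = wanted world direction of tool y (mod pi) -> roll"
    p,r=tool();d=r.inv().apply(np.array(P)-p)*100
    m=r.as_matrix();y=np.arctan2(m[1,1],m[0,1]);out=None
    if yaw is not None: out=-((yaw-y+np.pi/2)%np.pi-np.pi/2)
    print('shift',d.round(2),'roll',None if out is None else round(out,3),'yawy',round(y,3))
E
python3 - <<'E'
from h import *
snap('top','t0.png',s=1.56); snap('side','s0.png',s=1.56)
for n in('top','side'): print(get_calibration(n)['pose'])
s=observe();print(s); print(R.from_rotvec(s['orientation']).as_matrix().round(3))
E
```

```text
pics
[[-1.97718940e-02 -9.85951101e-01  1.65859875e-01  2.46288199e-01]
 [-9.99801360e-01  1.99147903e-02 -8.01623056e-04 -1.55687362e-01]
 [-2.51270350e-03 -1.65842778e-01 -9.86149005e-01  1.82135260e+00]
 [ 0.00000000e+00  0.00000000e+00  0.00000000e+00  1.00000000e+00]]
[[-0.93047272 -0.26771893  0.25009414  0.20448234]
 [-0.36625837  0.69592389 -0.61769308  0.69730887]
 [-0.00867836 -0.66634564 -0.7455925   1.15842653]
 [ 0.          0.          0.          1.        ]]
{'time_s': 0.1, 'qpos': array([-1.43907864e+00,  8.78602995e-02,  1.37207930e+00,  4.88690541e-05,
        1.68362112e+00, -1.03092334e-01]), 'dq': array([-0.00049844, -0.00165103, -0.00289744,  0.00067165,  0.00026102,
       -0.00025717]), 'joint_torque': array([ 1.84927419e-03, -3.41251624e+01, -3.03302622e+01,  7.19606783e-02,
        3.03920091e-02, -9.52073424e-05]), 'tcp_pos': array([ 0.12791298, -0.53441043,  0.20444469]), 'orientation': array([-3.11800975e+00, -3.67769874e-01, -3.20108251e-05]), 'wrist_force': array([-0.40156822, -0.0546249 ,  0.72417068]), 'wrist_torque': array([-0.06180959,  0.02754137, -0.04026879]), 'finger_force': 0.0, 'opening': 0.0935807019921735}
[[ 0.973  0.233 -0.   ]
 [ 0.233 -0.973  0.002]
 [ 0.    -0.002 -1.   ]]
```

View pics/t0.png

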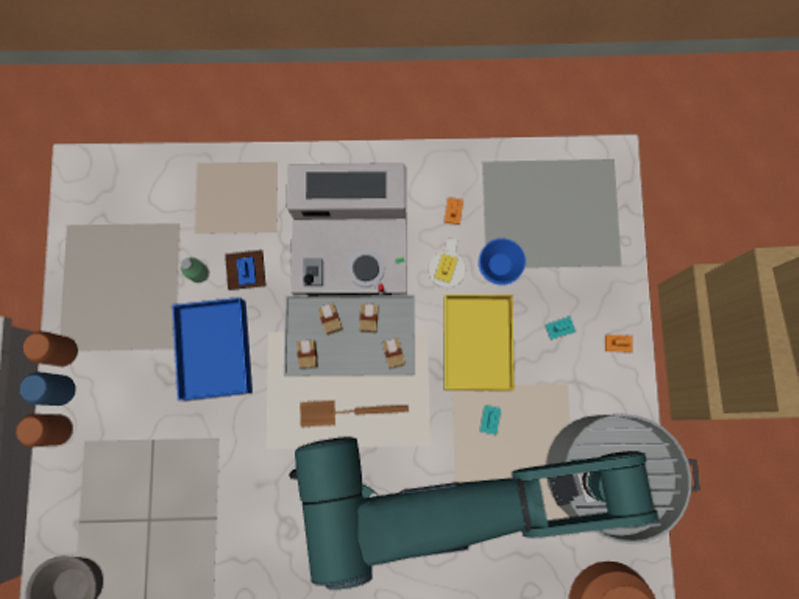

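View pics/s0.png

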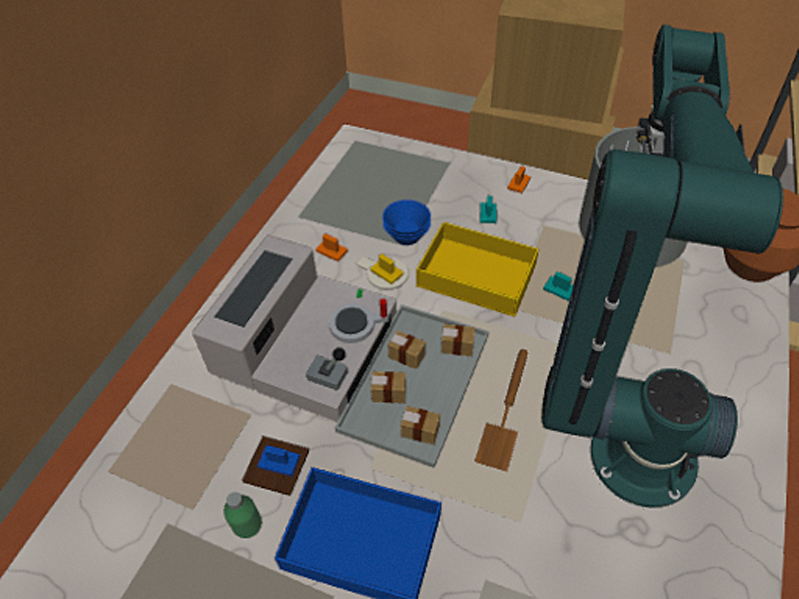

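The tag on the white spoon rest, at about (446,267) in the top view, is yellow. The blue tag is on the dark board at (245,269). The orange tags (453,210), (619,343) and the turquoise ones (560,327), (490,420) are look-alikes. There are four cartons in the tray. Next I take an enlarged crop to confirm and measure.

Run:
```python
import cv2
im=cv2.imread('pics/raw_t0.png')
cv2.imwrite('pics/t0c.png',cv2.resize(im[128:248,180:340],None,fx=5,fy=5,interpolation=cv2.INTER_CUBIC))
im=cv2.imread('pics/raw_s0.png')
cv2.imwrite('pics/s0c.png',cv2.resize(im[150:300,160:320],None,fx=4,fy=4,interpolation=cv2.INTER_CUBIC))
```

```text
(no output)
```

View pics/t0c.png

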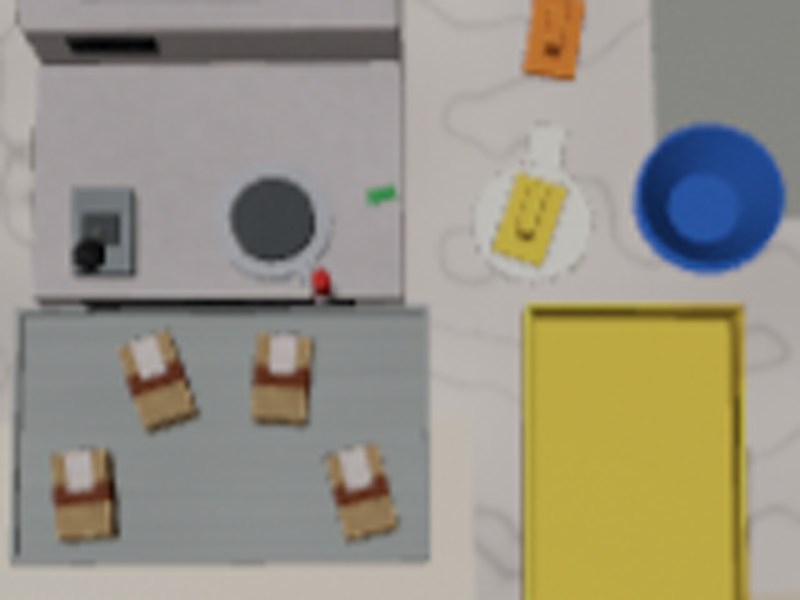

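View pics/s0c.png

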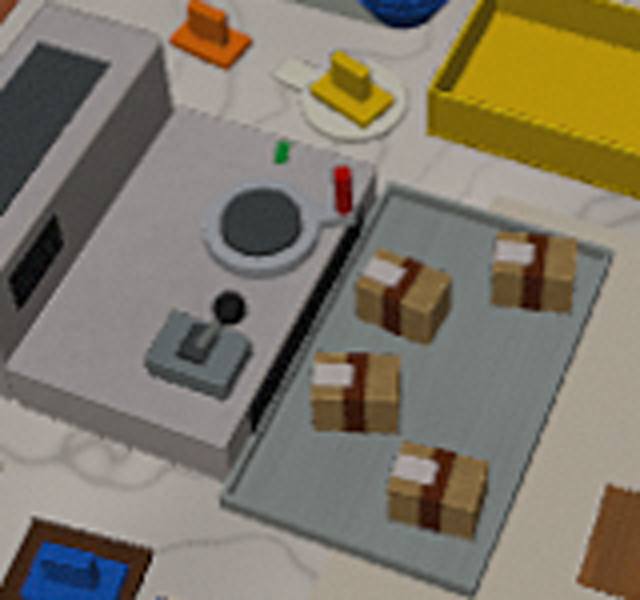

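Confirmed: yellow tag on the spoon rest, with the orange one lying loose above it. So the target is the yellow crate. Now I compute positions.

```bash
cat >> h.py <<'E'
def T0(a): a=np.atleast_2d(a).astype(float); return (a+.5)/5-.5+[180,128]
def S0(a): a=np.atleast_2d(a).astype(float); return (a+.5)/4-.5+[160,150]
def tri(a,b):
    A=[];B=[]
    for n,uv in(('top',a),('side',b)):
        p0=px2w(n,uv,0.)[0];o=np.array(get_calibration(n)['pose'])[:3,3];d=(p0-o)/np.linalg.norm(p0-o)
        M=np.eye(3)-np.outer(d,d);A.append(M);B.append(M@o)
    x=np.linalg.lstsq(np.vstack(A),np.hstack(B),rcond=None)[0];return x
E
python3 - <<'E'
from h import *
np.set_printoptions(suppress=True,precision=4)
tr=px2w('top',T0([[18,312],[428,306],[428,562],[14,562]]),.018);print('tray',tr,tr.mean(0))
e=tr[0]-tr[1]+tr[3]-tr[2];f=tr[0]-tr[3]+tr[1]-tr[2];print('packer yaw',np.arctan2(-e[0],e[1]),np.arctan2(f[1],f[0]))
dk=px2w('top',T0([[404,304],[404,58],[35,304]]),.06);print('deck',dk)
print('lever tip',tri(T0([[90,252]]),S0([[230,308]])))
print('post',tri(T0([[321,274]]),S0([[343,170]])),px2w('top',T0([[321,274]]),.122),px2w('side',S0([[343,170]]),.122))
print('axis',px2w('top',T0([[273,220]]),.077),px2w('side',S0([[262,224]]),.077))
print('mark',px2w('top',T0([[382,195]]),.06),px2w('side',S0([[282,152]]),.06))
for i,c in enumerate([[(118,345),(170,330),(198,413),(150,432)],[(255,335),(313,335),(309,425),(252,420)],[(52,452),(107,450),(117,538),(60,541)],[(327,458),(380,444),(398,528),(347,540)]]):
    w=px2w('top',T0(c),.052);d=w[0]+w[1]-w[2]-w[3];print('carton',w.mean(0),'yaw',np.arctan2(d[1],d[0]),np.linalg.norm(d)/2,np.linalg.norm(w[0]-w[1]))
w=px2w('top',T0([(515,172),(568,187),(541,268),(492,252)]),.022);d=w[0]+w[1]-w[2]-w[3];print('tag',w.mean(0),'yaw',np.arctan2(d[1],d[0]),np.linalg.norm(d)/2,np.linalg.norm(w[0]-w[1]))
cr=px2w('top',(np.array([[443,295],[513,295],[514,390],[444,390]])+.5)/1.5625-.5,.06);print('crate',cr,cr.mean(0))
side=np.array([[436,226],[538,262],[520,312],[417,270]]) # approx rim
print(px2w('side',(side+.5)/1.5625-.5,.06))
cs=S0([[(365,262),(402,252),(451,283),(412,300)]][0])
print('c2 side',px2w('side',cs,.052).mean(0))
print('bowls',px2w('top',T0([[708,198]]),.072))
E
```

```text
tray [[ 0.5805  0.1601  0.018 ]
 [ 0.5788 -0.1762  0.018 ]
 [ 0.3692 -0.1717  0.018 ]
 [ 0.3761  0.1613  0.018 ]] [ 0.4762 -0.0066  0.018 ]
packer yaw -0.012909112841427825 -0.013885167081763636
deck [[ 0.573  -0.1565  0.06  ]
 [ 0.7773 -0.1605  0.06  ]
 [ 0.579   0.1392  0.06  ]]
lever tip [0.5992 0.0814 0.1549]
post [ 0.5842 -0.093   0.1259] [[ 0.5865 -0.0926  0.122 ]] [[ 0.5842 -0.0961  0.122 ]]
axis [[ 0.6403 -0.0531  0.077 ]] [[ 0.6402 -0.0528  0.077 ]]
mark [[ 0.663  -0.1405  0.06  ]] [[ 0.6643 -0.1433  0.06  ]]
carton [0.5167 0.0409 0.052 ] yaw 0.3321667154158098 0.07333311338213258 0.0432601132584298
carton [ 0.5157 -0.0578  0.052 ] yaw -0.05014509122473201 0.0709137671282307 0.04661406442492521
carton [0.4254 0.1004 0.052 ] yaw 0.10562300295484282 0.07094274058401935 0.04372106806397683
carton [ 0.4231 -0.1209  0.052 ] yaw 0.20783493705086992 0.0678237728247085 0.04364578959430336
tag [ 0.6487 -0.2609  0.022 ] yaw -0.3225567878627593 0.0711031396442923 0.045495354258417914
crate [[ 0.5703 -0.2484  0.06  ]
 [ 0.5666 -0.4277  0.06  ]
 [ 0.3249 -0.4192  0.06  ]
 [ 0.3282 -0.244   0.06  ]] [ 0.4475 -0.3348  0.06  ]
[[ 0.5807 -0.4089  0.06  ]
 [ 0.3181 -0.3799  0.06  ]
 [ 0.3182 -0.2195  0.06  ]
 [ 0.5713 -0.2553  0.06  ]]
c2 side [ 0.5167 -0.0656  0.052 ]
bowls [[ 0.6523 -0.4019  0.072 ]]
```

Run:
```python
from h import *
go([.56,.081,.24],-np.pi/2)
```

```text
shift [ 56.34 -49.81  -3.44] roll 0.235 yawy -1.336
```

```bash
python3 -m inch '[[0,[0,0,-4],0],[0,[56.3,-49.8,-4],0.235],[0,[56.3,-49.8,-4],0.235],[0,[56.3,-49.8,-4],0.235],[0,[56.3,-49.8,-4],0.235],[0,[56.3,-49.8,-4],0.235],[0,[56.3,-49.8,-4],0.235],[0,[56.3,-49.8,-4],0.235],[0,[56.3,-49.8,-4],0.235],[0,[56.3,-49.8,-4],0.235],[0,[56.3,-49.8,-4],0.235],[0,[56.3,-49.8,-4],0.235],[0,[56.3,-49.8,-4],0.235],[0,[56.3,-49.8,-4],0.235],[0,[56.3,-49.8,-4],0.235],[0,[56.3,-49.8,-4],0.235],[0,[56.3,-49.8,-4],0.235]]' 10
python3 -c "
from h import *
go([.56,.081,.135]);go([.65,.081,.135])"
```

```text
time_s: 2.22
tcp_pos: [0.5593, 0.0791, 0.2461]
orientation: [3.141, -0.004, 0.002]
wrist_force: [-0.1, 0.2, 0.1]
opening: 0.0006
finger_force: 0.0
shift [ 0.06 -0.19 11.11] roll None yawy -1.573
shift [ 9.06 -0.22 11.12] roll None yawy -1.573
```

```bash
python3 -m inch '[[0,[0,-0.2,5],0],[0,[0,-0.2,11.1],0],[0,[0,-0.2,11.1],0],[0,[1.5,-0.2,11.1],0],[0,[3,-0.2,11.1],0],[0,[4,-0.2,11.1],0],[0,[5,-0.2,11.1],0],[0,[6,-0.2,11.1],0],[0,[7,-0.2,11.1],0],[0,[8,-0.2,11.1],0],[0,[8.7,-0.2,11.1],0],[0,[9.2,-0.2,11.1],0],[0,[9.2,-0.2,11.1],0]]'
python3 - <<'E'
from h import *
snap('side','s1.png',(200,150,360,300),4)
E
```

```text
time_s: 3.85
tcp_pos: [0.6481, 0.0823, 0.1337]
orientation: [3.141, 0.0, -0.016]
wrist_force: [-9.0, -1.2, 2.0]
opening: 0.0
finger_force: 4.7
```

View pics/s1.png

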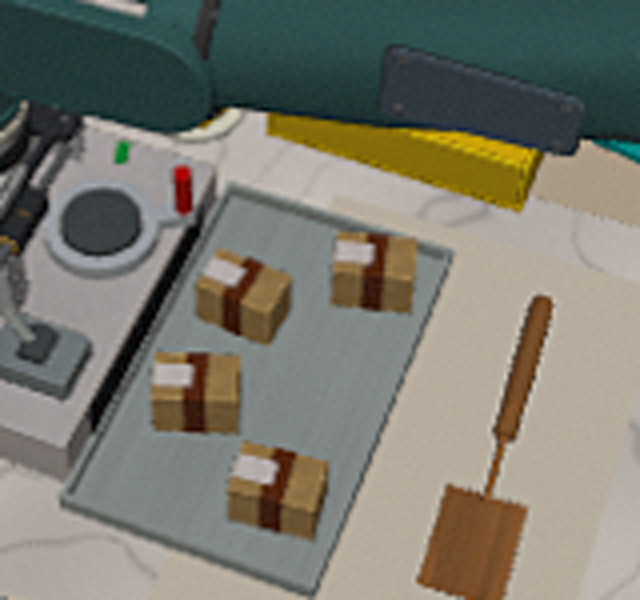

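The lever stick, at about (15,310) in the crop, now leans away. I push slightly further to feel the stop, then retreat upward.

```bash
python3 -m inch '[[0,[0.4,0,0],0],[0,[0.8,0,0],0],[0,[0.8,0,0],0]]'
python3 -m inch '[[0,[-2,0,0],0],[0,[-3,0,-6],0],[0,[-3,0,-11],0],[0,[-3,0,-11],0]]'
python3 - <<'E'
from h import *
A=np.array([.6403,-.053])
for a in (-2.495,): go([*(A+.07*np.array([np.cos(a),np.sin(a)])),.24],-.33)
E
```

```text
time_s: 4.28
tcp_pos: [0.649, 0.0824, 0.1334]
orientation: [3.14, 0.001, -0.042]
wrist_force: [-26.3, -1.1, 9.4]
opening: 0.0006
finger_force: 12.9
time_s: 4.78
tcp_pos: [0.6323, 0.0827, 0.2517]
orientation: [-3.141, -0.0, -0.021]
wrist_force: [-1.0, 0.8, -0.4]
opening: 0.0004
finger_force: 0.0
shift [-4.8  17.78  1.1 ] roll -1.241 yawy -1.571
```

```bash
python3 -m inch '[[5,[-4.8,17.8,1],-1.24],[5,[-4.8,17.8,1],-1.24],[5,[-4.8,17.8,1],-1.24],[5,[-4.8,17.8,1],-1.24],[5,[-4.8,17.8,1],-1.24],[5,[-4.8,17.8,1],-1.24],[5,[-4.8,17.8,1],-1.24],[5,[-4.8,17.8,1],-1.24],[5,[-4.8,17.8,1],-1.24]]' 15
python3 - <<'E'
from h import *
go([.585,-.094,.09],-.33)
snap('side','s2.png',(200,100,360,250),4)
E
```

```text
time_s: 5.9
tcp_pos: [0.5816, -0.0956, 0.2338]
orientation: [-2.558, -1.822, 0.001]
wrist_force: [0.5, 1.2, -0.4]
opening: 0.0497
finger_force: 0.0
shift [ 0.26  0.28 14.38] roll -0.003 yawy -0.333
```

View pics/s2.png

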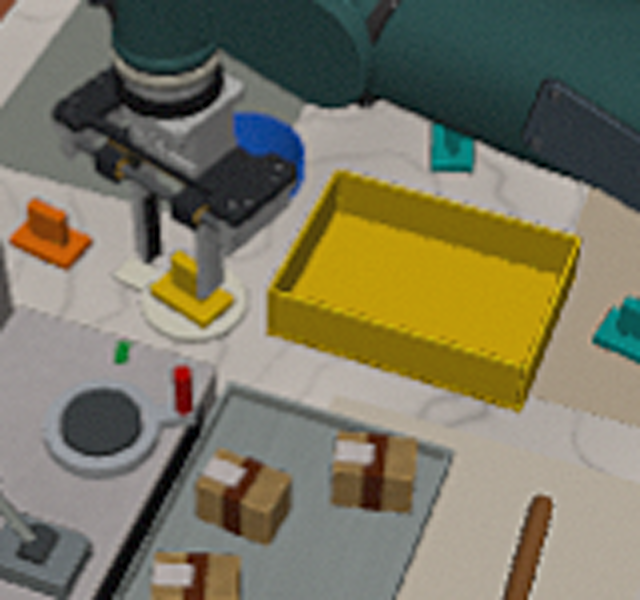

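The gripper is above the post at (182,390), fingers straddling its line. I descend and grip.

```bash
python3 -m inch '[[5,[0.26,0.28,6],0],[5,[0.26,0.28,11],0],[5,[0.26,0.28,14.2],0],[5,[0.26,0.28,14.2],0],[0,[0.26,0.28,14.2],0],[0,[0.26,0.28,14.2],0],[0,[0.26,0.28,14.2],0],[0,[0.26,0.28,14.2],0],[0,[0.26,0.28,14.2],0]]' 15
python3 - <<'E'
from h import *
p,r=tool();A=np.array([.6403,-.053]);v=p[:2]-A;print(np.hypot(*v),np.arctan2(v[1],v[0]))
a0=np.arctan2(v[1],v[0])
for a in np.linspace(a0,-1.31,9)[1:]:
    q=A+np.hypot(*v)*np.array([np.cos(a),np.sin(a)]);go([*q,p[2]])
E
```

```text
time_s: 7.08
tcp_pos: [0.5847, -0.0944, 0.0935]
orientation: [2.557, 1.825, -0.001]
wrist_force: [-4.3, -1.2, 5.9]
opening: 0.016
finger_force: 15.0
0.06935058107839126 -2.5014380090559536
shift [-0.52  0.89  0.  ] roll None yawy -0.331
shift [-0.9   1.85  0.  ] roll None yawy -0.331
shift [-1.13  2.86  0.  ] roll None yawy -0.331
shift [-1.21  3.89  0.  ] roll None yawy -0.331
shift [-1.14  4.92  0.  ] roll None yawy -0.331
shift [-0.91  5.92 -0.  ] roll None yawy -0.331
shift [-0.54  6.89 -0.  ] roll None yawy -0.331
shift [-0.03  7.78 -0.  ] roll None yawy -0.331
```

```bash
python3 -m inch '[[0,[-0.5,0.9,0],0],[0,[-0.9,1.85,0],0],[0,[-1.13,2.85,0],0],[0,[-1.2,3.9,0],0],[0,[-1.15,4.9,0],0],[0,[-0.9,5.9,0],0],[0,[-0.55,6.9,0],0],[0,[-0.05,7.8,0],0],[0,[-0.05,7.8,0],0],[0,[-0.05,7.8,0],0]]' 15
python3 - <<'E'
from h import *
p,r=tool();A=np.array([.6403,-.053]);v=p[:2]-A;print(p,np.hypot(*v),np.arctan2(v[1],v[0]))
E
```

```text
time_s: 8.32
tcp_pos: [0.6601, -0.1196, 0.0932]
orientation: [2.555, 1.824, 0.005]
wrist_force: [0.4, -0.0, 4.4]
opening: 0.0156
finger_force: 15.0
[ 0.66009024 -0.1196129   0.09320038] 0.06949051776240593 -1.282008450225252
```

```bash
python3 -m inch '[[3,[0,0,0],0],[3,[0,0,0],0],[3,[0,0,-5],0],[3,[0,0,-10],0],[3,[0,0,-13],0],[3,[0,0,-13],0]]' 15
python3 - <<'E'
from h import *
go([.423,-.121,.18],.208+np.pi/2)
E
```

```text
time_s: 9.07
tcp_pos: [0.6599, -0.1203, 0.2257]
orientation: [2.553, 1.822, 0.006]
wrist_force: [0.1, -0.0, -0.9]
opening: 0.0302
finger_force: 0.0
shift [ -7.77 -22.41   4.43] roll 1.032 yawy -0.331
```

```bash
python3 -m inch '[[6.5,[-7.8,-22.4,4.4],1.03],[6.5,[-7.8,-22.4,4.4],1.03],[6.5,[-7.8,-22.4,4.4],1.03],[6.5,[-7.8,-22.4,4.4],1.03],[6.5,[-7.8,-22.4,4.4],1.03],[6.5,[-7.8,-22.4,4.4],1.03],[6.5,[-7.8,-22.4,4.4],1.03],[6.5,[-7.8,-22.4,4.4],1.03]]' 25
python3 - <<'E'
from h import *
snap('top','t3.png',(180,128,340,248),5)
E
```

```text
time_s: 10.07
tcp_pos: [0.421, -0.1206, 0.177]
orientation: [-3.123, -0.331, 0.003]
wrist_force: [-0.6, 0.5, 0.0]
opening: 0.0652
finger_force: 0.0
```

View pics/t3.png

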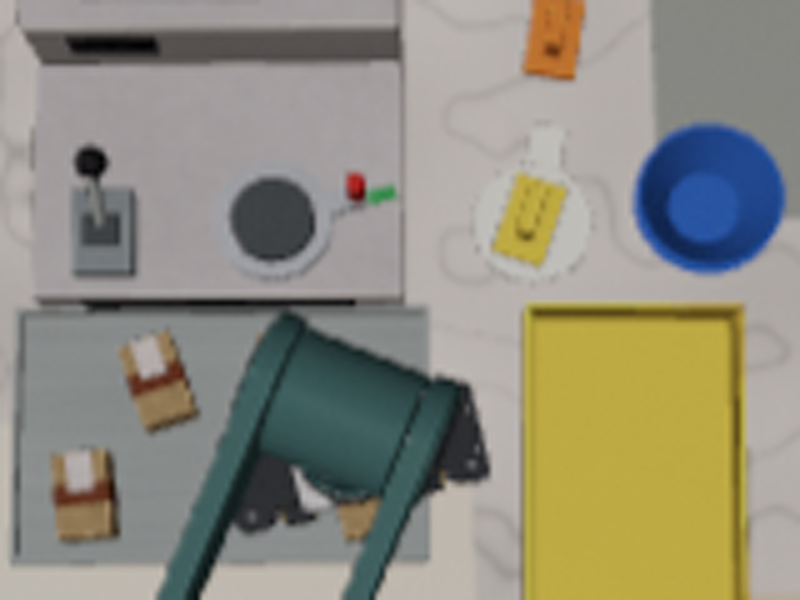

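Lever is away with its ball at (90,162), and the post at (356,185) is next to the green mark at (382,195). Next I check the post angle numerically and locate the crate precisely.

Run:
```python
from h import *
q=px2w('top',T0([[356,181]]),.122)[0];A=np.array([.6403,-.0530]);v=q[:2]-A;print(q,np.arctan2(v[1],v[0]))
go([.423,-.121,.016],.208+np.pi/2)
im=cv2.imread('pics/raw_t3.png')
cv2.imwrite('pics/cr.png',cv2.resize(im[180:260,275:345],None,fx=7,fy=7,interpolation=cv2.INTER_CUBIC))
```

```text
[ 0.65994828 -0.12090588  0.122     ] -1.2891424799838356
shift [ 0.19  0.08 16.14] roll 0.003 yawy -1.36
```

View pics/cr.png

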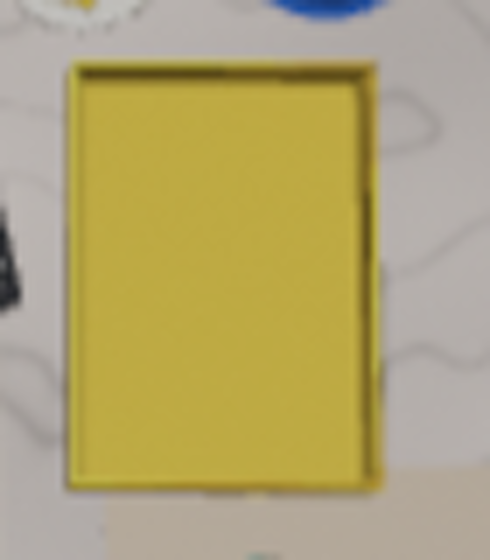

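```bash
python3 -m inch '[[6.5,[0.2,0.1,6],0],[6.5,[0.2,0.1,11],0],[6.5,[0.2,0.1,15],0],[6.5,[0.2,0.1,16.1],0],[6.5,[0.2,0.1,16.1],0],[3,[0.2,0.1,16.1],0],[3,[0.2,0.1,16.1],0],[3,[0.2,0.1,16.1],0],[3,[0.2,0.1,16.1],0],[3,[0.2,0.1,13],0],[3,[0.2,0.1,7],0],[3,[0.2,0.1,3],0],[3,[0.2,0.1,3],0]]' 25
python3 - <<'E'
from h import *
w=px2w('top',(np.array([(68,63),(377,65),(382,491),(66,491)])+.5)/7-.5+[275,180],.06)
d=w[0]+w[1]-w[2]-w[3];e=w[0]-w[1]+w[3]-w[2];C=w.mean(0);print(C,np.arctan2(d[1],d[0]),np.arctan2(-e[0],e[1]),np.linalg.norm(d)/2,np.linalg.norm(e)/2)
ya=(np.arctan2(d[1],d[0])+np.arctan2(-e[0],e[1]))/2
for x,y in[(.077,.039),(.077,-.039),(-.077,.039),(-.077,-.039),(0,0)]: print(C[:2]+[x*np.cos(ya)-y*np.sin(ya),x*np.sin(ya)+y*np.cos(ya)])
E
```

```text
time_s: 11.75
tcp_pos: [0.4257, -0.1224, 0.152]
orientation: [3.12, 0.328, 0.011]
wrist_force: [-0.6, 0.5, -1.9]
opening: 0.0437
finger_force: 24.9
[ 0.44669488 -0.33640168  0.06      ] -0.03369328296362239 -0.022903566414266743 0.24278997589777557 0.17655204867600055
[ 0.52476755 -0.29959599]
[ 0.52256056 -0.37756476]
[ 0.3708292  -0.29523861]
[ 0.36862222 -0.37320738]
[ 0.44669488 -0.33640168]
```

```bash
python3 -c "
from h import *
go([.5206,-.3776,.15],-1.599);go([.5206,-.3776,.019],-1.599)"
```

```text
shift [ 3.96 26.93  0.36] roll 0.238 yawy -1.361
shift [ 3.88 26.87 13.45] roll 0.238 yawy -1.361
```

```bash
python3 -m inch '[[3,[3.9,26.9,0.4],0.238],[3,[3.9,26.9,0.4],0.238],[3,[3.9,26.9,0.4],0.238],[3,[3.9,26.9,0.4],0.238],[3,[3.9,26.9,0.4],0.238],[3,[3.9,26.9,0.4],0.238],[3,[3.9,26.9,0.4],0.238]]'
python3 -c "
from h import *
go([.5206,-.3776,.019],-1.599)"
```

```text
time_s: 12.62
tcp_pos: [0.517, -0.375, 0.1426]
orientation: [-3.139, 0.044, 0.004]
wrist_force: [-0.8, -0.2, -1.6]
opening: 0.0441
finger_force: 24.9
shift [ 0.4   0.28 12.36] roll 0.0 yawy -1.599
```

```bash
python3 -m inch '[[3,[0.3,0.2,5],0],[3,[0.3,0.2,9],0],[3,[0.3,0.2,11.5],0],[3,[0.3,0.2,12.1],0],[3,[0.3,0.2,12.1],0],[3,[0.3,0.2,12.1],0]]'
```

```text
time_s: 13.38
tcp_pos: [0.5218, -0.379, 0.0257]
orientation: [3.139, -0.044, 0.004]
wrist_force: [-1.0, 1.1, -0.7]
opening: 0.0441
finger_force: 24.9
```

```bash
python3 -m inch '[[3,[0,0,0.3],0],[3,[0,0,0.5],0],[5.6,[0,0,0.5],0],[5.6,[0,0,0.5],0],[5.6,[0,0,0.5],0],[5.6,[0,0,-5],0],[5.6,[0,0,-10],0],[5.6,[0,0,-13.5],0],[5.6,[0,0,-13.5],0]]'
python3 -c "
from h import *
go([.516,-.060,.155],-.05+np.pi/2)"
```

```text
time_s: 14.5
tcp_pos: [0.5225, -0.3799, 0.163]
orientation: [3.136, -0.044, 0.01]
wrist_force: [0.2, -0.2, -0.6]
opening: 0.0562
finger_force: 0.0
shift [ -1.55 -31.96   0.61] roll 0.022 yawy -1.599
```

```bash
cat >> h.py <<'E'
def chk(fn):
    "carton blobs in the tray, top view: centre at top height & yaw"
    snap('top',fn); im=cv2.imread('pics/raw_'+fn); hsv=cv2.cvtColor(im,cv2.COLOR_BGR2HSV)
    m=((hsv[...,0]<25)&(hsv[...,1]>70)).astype(np.uint8); m[:190]=0;m[243:]=0;m[:,:184]=0;m[:,265:]=0
    m=cv2.morphologyEx(m,cv2.MORPH_CLOSE,np.ones((7,7)))
    n,l,st,ce=cv2.connectedComponentsWithStats(m)
    for i in range(1,n):
        if st[i,4]<60: continue
        ys,xs=np.where(l==i);r=cv2.minAreaRect(np.c_[xs,ys].astype(np.float32));b=cv2.boxPoints(r)
        w=px2w('top',b,.05);e1=w[1]-w[0];e2=w[2]-w[1];e=e1 if np.linalg.norm(e1)>np.linalg.norm(e2) else e2
        y=np.arctan2(e[1],e[0]);y=(y+np.pi/2)%np.pi-np.pi/2
        print('blob',w.mean(0)[:2].round(4),'yaw',round(y,3),'size',st[i,4],np.linalg.norm(e1).round(3),np.linalg.norm(e2).round(3))
E
python3 -c "
from h import *
chk('t4.png')"
```

```text
blob [0.5156 0.0421] yaw 0.313 size 185 0.044 0.07
blob [ 0.5143 -0.0574] yaw -0.091 size 185 0.069 0.044
blob [0.4253 0.1006] yaw 0.093 size 198 0.047 0.068
```

```bash
python3 -m inch '[[6.5,[-1.6,-32.1,0.6],0.03],[6.5,[-1.6,-32.1,0.6],0.03],[6.5,[-1.6,-32.1,0.6],0.03],[6.5,[-1.6,-32.1,0.6],0.03],[6.5,[-1.6,-32.1,0.6],0.03],[6.5,[-1.6,-32.1,0.6],0.03],[6.5,[-1.6,-32.1,0.6],0.03],[6.5,[-1.6,-32.1,0.6],0.03]]'
python3 -c "
from h import *
go([.515,-.0585,.017],-.06+np.pi/2)"
```

```text
time_s: 15.55
tcp_pos: [0.5136, -0.0586, 0.1515]
orientation: [3.14, -0.094, -0.003]
wrist_force: [0.8, -0.4, 0.5]
opening: 0.0652
finger_force: 0.0
shift [ 0.16 -0.02 13.45] roll -0.0 yawy -1.631
```

```bash
python3 -m inch '[[6.5,[0.1,0,6],0],[6.5,[0.1,0,11],0],[6.5,[0.1,0,13.4],0],[6.5,[0.1,0,13.4],0],[3,[0.1,0,13.4],0],[3,[0.1,0,13.4],0],[3,[0.1,0,13.4],0],[3,[0.1,0,13.4],0],[3,[0.1,0,10],0],[3,[0.1,0,5],0],[3,[0.1,0,0],0],[3,[0.1,0,0],0]]'
python3 -c "
from h import *
go([.5228,-.2996,.15],-1.599)"
```

```text
time_s: 17.05
tcp_pos: [0.5176, -0.0576, 0.1576]
orientation: [3.138, -0.091, 0.016]
wrist_force: [-0.8, 0.5, -1.4]
opening: 0.0441
finger_force: 24.8
shift [ 1.91 24.13  0.82] roll -0.03 yawy -1.629
```

```bash
python3 -m inch '[[3,[1.7,24,0.8],-0.03],[3,[1.7,24,0.8],-0.03],[3,[1.7,24,0.8],-0.03],[3,[1.7,24,0.8],-0.03],[3,[1.7,24,0.8],-0.03],[3,[1.7,24,0.8],-0.03],[3,[1.7,24,0.8],-0.03]]'
python3 -c "
from h import *
go([.5228,-.2996,.02],-1.599)"
```

```text
time_s: 17.92
tcp_pos: [0.5178, -0.2962, 0.1439]
orientation: [-3.14, 0.041, 0.001]
wrist_force: [0.8, 0.3, -0.6]
opening: 0.0441
finger_force: 24.8
shift [ 0.52  0.34 12.39] roll 0.002 yawy -1.597
```

```bash
python3 -m inch '[[3,[0.3,0.25,5],0],[3,[0.3,0.25,9],0],[3,[0.3,0.25,11.5],0],[3,[0.3,0.25,12.3],0],[3,[0.3,0.25,12.5],0],[3,[0.3,0.25,12.5],0],[5.6,[0.3,0.25,12.5],0],[5.6,[0.3,0.25,12.5],0],[5.6,[0.3,0.25,12.5],0],[5.6,[0.3,0.25,7],0],[5.6,[0.3,0.25,2],0],[5.6,[0.3,0.25,-1],0],[5.6,[0.3,0.25,-1],0]]'
python3 -c "
from h import *
chk('t5.png');go([.4253,.1006,.155],.1+np.pi/2);go([.5156,.0415,.155],.32+np.pi/2)"
```

```text
time_s: 19.55
tcp_pos: [0.5224, -0.3016, 0.1579]
orientation: [3.137, -0.044, 0.009]
wrist_force: [0.3, 0.3, 0.2]
opening: 0.0559
finger_force: 0.0
blob [0.5156 0.0421] yaw 0.313 size 185 0.044 0.07
blob [0.4253 0.1006] yaw 0.093 size 198 0.047 0.068
shift [-10.72 -39.85  -0.06] roll -0.128 yawy -1.599
shift [ -1.53 -34.2   -0.04] roll -0.348 yawy -1.599
```

```bash
python3 -m inch '[[6.5,[-1.5,-34.2,0],-0.35],[6.5,[-1.5,-34.2,0],-0.35],[6.5,[-1.5,-34.2,0],-0.35],[6.5,[-1.5,-34.2,0],-0.35],[6.5,[-1.5,-34.2,0],-0.35],[6.5,[-1.5,-34.2,0],-0.35],[6.5,[-1.5,-34.2,0],-0.35],[6.5,[-1.5,-34.2,0],-0.35],[6.5,[-1.5,-34.2,0],-0.35]]'
python3 -c "
from h import *
go([.5156,.0415,.017],.32+np.pi/2)"
```

```text
time_s: 20.72
tcp_pos: [0.5152, 0.0406, 0.1536]
orientation: [3.101, 0.5, -0.002]
wrist_force: [0.2, -0.1, -0.3]
opening: 0.0651
finger_force: 0.0
shift [ 0.08 -0.08 13.66] roll -0.0 yawy -1.251
```

```bash
python3 -m inch '[[6.5,[0.1,-0.1,6],0],[6.5,[0.1,-0.1,11],0],[6.5,[0.1,-0.1,13.5],0],[6.5,[0.1,-0.1,13.5],0],[3,[0.1,-0.1,13.5],0],[3,[0.1,-0.1,13.5],0],[3,[0.1,-0.1,13.5],0],[3,[0.1,-0.1,13.5],0],[3,[0.1,-0.1,10],0],[3,[0.1,-0.1,5],0],[3,[0.1,-0.1,0],0],[3,[0.1,-0.1,0],0]]'
python3 -c "
from h import *
go([.3706,-.3732,.155],-1.599)"
```

```text
time_s: 22.22
tcp_pos: [0.5189, 0.0433, 0.1594]
orientation: [3.099, 0.503, 0.015]
wrist_force: [0.9, -1.1, -1.5]
opening: 0.0438
finger_force: 25.0
shift [-27.25  34.81   0.3 ] roll 0.35 yawy -1.249
```

```bash
python3 -m inch '[[3,[-27.2,34.7,0.3],0.35],[3,[-27.2,34.7,0.3],0.35],[3,[-27.2,34.7,0.3],0.35],[3,[-27.2,34.7,0.3],0.35],[3,[-27.2,34.7,0.3],0.35],[3,[-27.2,34.7,0.3],0.35],[3,[-27.2,34.7,0.3],0.35],[3,[-27.2,34.7,0.3],0.35],[3,[-27.2,34.7,0.3],0.35],[3,[-27.2,34.7,0.3],0.35]]'
python3 -c "
from h import *
go([.3706,-.3732,.02],-1.599)"
```

```text
time_s: 23.48
tcp_pos: [0.3682, -0.3704, 0.1507]
orientation: [-3.14, 0.041, 0.001]
wrist_force: [0.1, -0.0, -0.7]
opening: 0.0439
finger_force: 25.0
shift [ 0.26  0.3  13.07] roll 0.002 yawy -1.597
```

```bash
python3 -m inch '[[3,[0.2,0.2,5],0],[3,[0.2,0.2,9],0],[3,[0.2,0.2,12],0],[3,[0.2,0.2,13],0],[3,[0.2,0.2,13.2],0],[3,[0.2,0.2,13.2],0],[5.6,[0.2,0.2,13.2],0],[5.6,[0.2,0.2,13.2],0],[5.6,[0.2,0.2,13.2],0],[5.6,[0.2,0.2,8],0],[5.6,[0.2,0.2,3],0],[5.6,[0.2,0.2,0],0],[5.6,[0.2,0.2,0],0]]'
python3 -c "
from h import *
chk('t6.png');go([.4253,.1006,.155],.1+np.pi/2)"
```

```text
time_s: 25.1
tcp_pos: [0.3709, -0.3756, 0.1545]
orientation: [3.136, -0.044, 0.007]
wrist_force: [-0.4, -1.1, -0.1]
opening: 0.0561
finger_force: 0.0
blob [0.4253 0.1006] yaw 0.093 size 198 0.047 0.068
shift [  4.19 -47.64  -0.37] roll -0.128 yawy -1.599
```

```bash
python3 -m inch '[[6.5,[4.2,-47.6,-0.3],-0.13],[6.5,[4.2,-47.6,-0.3],-0.13],[6.5,[4.2,-47.6,-0.3],-0.13],[6.5,[4.2,-47.6,-0.3],-0.13],[6.5,[4.2,-47.6,-0.3],-0.13],[6.5,[4.2,-47.6,-0.3],-0.13],[6.5,[4.2,-47.6,-0.3],-0.13],[6.5,[4.2,-47.6,-0.3],-0.13],[6.5,[4.2,-47.6,-0.3],-0.13],[6.5,[4.2,-47.6,-0.3],-0.13],[6.5,[4.2,-47.6,-0.3],-0.13]]'
python3 -c "
from h import *
chk('t7.png');go([.4253,.1006,.017],.1+np.pi/2)"
```

```text
time_s: 26.52
tcp_pos: [0.4248, 0.0992, 0.1536]
orientation: [3.137, 0.157, -0.003]
wrist_force: [-0.3, -0.5, -0.5]
opening: 0.0653
finger_force: 0.0
shift [ 0.06 -0.14 13.69] roll -0.001 yawy -1.471
```

```bash
python3 -m inch '[[6.5,[0.1,-0.1,6],0],[6.5,[0.1,-0.1,11],0],[6.5,[0.1,-0.1,13.5],0],[6.5,[0.1,-0.1,13.5],0],[3,[0.1,-0.1,13.5],0],[3,[0.1,-0.1,13.5],0],[3,[0.1,-0.1,13.5],0],[3,[0.1,-0.1,13.5],0],[3,[0.1,-0.1,10],0],[3,[0.1,-0.1,5],0],[3,[0.1,-0.1,0],0],[3,[0.1,-0.1,0],0]]'
python3 -c "
from h import *
go([.3728,-.2952,.155],-1.599)"
```

```text
time_s: 28.08
tcp_pos: [0.4288, 0.102, 0.1591]
orientation: [-3.137, -0.16, -0.015]
wrist_force: [0.2, -0.8, -2.0]
opening: 0.044
finger_force: 25.0
shift [-9.62 38.95  0.32] roll 0.13 yawy -1.469
```

```bash
python3 -m inch '[[3,[-9.6,38.8,0.2],0.13],[3,[-9.6,38.8,0.2],0.13],[3,[-9.6,38.8,0.2],0.13],[3,[-9.6,38.8,0.2],0.13],[3,[-9.6,38.8,0.2],0.13],[3,[-9.6,38.8,0.2],0.13],[3,[-9.6,38.8,0.2],0.13],[3,[-9.6,38.8,0.2],0.13],[3,[-9.6,38.8,0.2],0.13],[3,[-9.6,38.8,0.2],0.13]]'
python3 -c "
from h import *
go([.3728,-.2952,.02],-1.599)"
```

```text
time_s: 29.32
tcp_pos: [0.3701, -0.2928, 0.1521]
orientation: [-3.141, 0.041, 0.001]
wrist_force: [-0.1, 0.6, -2.0]
opening: 0.0439
finger_force: 25.0
shift [ 0.28  0.25 13.2 ] roll 0.002 yawy -1.597
```

Next I place this carton, then move clear towards the tag and look.

```bash
python3 -m inch '[[3,[0.2,0.15,5],0],[3,[0.2,0.15,9],0],[3,[0.2,0.15,12],0],[3,[0.2,0.15,13],0],[3,[0.2,0.15,13.3],0],[3,[0.2,0.15,13.3],0],[5.6,[0.2,0.15,13.3],0],[5.6,[0.2,0.15,13.3],0],[5.6,[0.2,0.15,13.3],0],[5.6,[0.2,0.15,8],0],[5.6,[0.2,0.15,3],0],[5.6,[0.2,0.15,-3],0],[5.6,[0.2,0.15,-3],0]]'
python3 -c "
from h import *
go([.45,-.06,.18],-1.6);go([.6487,-.2609,.18],-.3226+np.pi/2)"
```

```text
time_s: 30.95
tcp_pos: [0.3743, -0.2981, 0.1888]
orientation: [3.132, -0.044, 0.014]
wrist_force: [-0.3, -0.0, 0.9]
opening: 0.0563
finger_force: 0.0
shift [  6.89 -24.02   0.73] roll 0.001 yawy -1.599
shift [27.31 -4.5   1.09] roll 0.294 yawy -1.599
```

```bash
python3 -m inch '[[4,[7,-24,0.7],0.29],[4,[7,-24,0.7],0.29],[4,[7,-24,0.7],0.29],[4,[7,-24,0.7],0.29],[4,[7,-24,0.7],0.29],[4,[7,-24,0.7],0.29],[4,[7,-24,0.7],0.29]]'
python3 -c "
from h import *
snap('top','t8.png',(260,128,350,258),4.6)
go([.648,-.261,.18],-.3226+np.pi/2)"
```

```text
time_s: 31.82
tcp_pos: [0.4482, -0.0591, 0.175]
orientation: [3.101, -0.501, -0.001]
wrist_force: [-0.6, -1.0, 0.2]
opening: 0.0401
finger_force: 0.0
shift [25.31 12.85 -0.49] roll 0.002 yawy -1.892
```

View pics/t8.png

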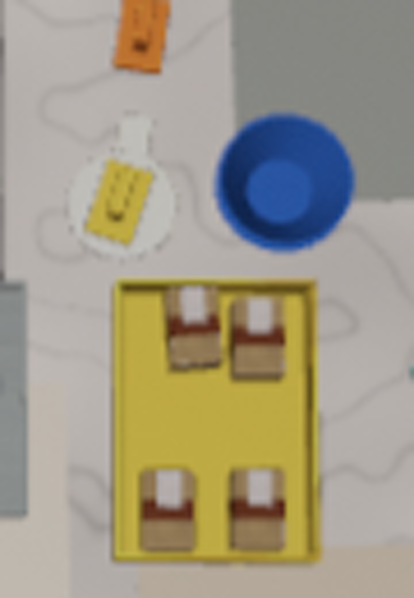

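The picture shows four cartons flat in the yellow crate. The far-left one, at (194,327), was nudged a little but is still inside. The gap around the centre (215,420) is free. The yellow tag is still on the rest at (119,203). I'll place it crosswise.

```bash
python3 -m inch '[[4,[25.2,12.8,-0.5],0],[4,[25.2,12.8,-0.5],0],[4,[25.2,12.8,-0.5],0],[4,[25.2,12.8,-0.5],0],[4,[25.2,12.8,-0.5],0],[4,[25.2,12.8,-0.5],0],[4,[25.2,12.8,-0.5],0]]' 20
python3 -c "
from h import *
go([.648,-.261,.028],-.3226+np.pi/2)"
```

```text
time_s: 32.75
tcp_pos: [0.647, -0.2588, 0.1802]
orientation: [-3.101, 0.5, 0.002]
wrist_force: [-0.4, 0.2, -0.8]
opening: 0.0398
finger_force: 0.0
shift [ 0.18  0.18 15.22] roll 0.003 yawy -1.891
```

```bash
python3 -m inch '[[4,[0.1,0.1,6],0],[4,[0.1,0.1,11],0],[4,[0.1,0.1,14.5],0],[4,[0.1,0.1,15],0],[4,[0.1,0.1,15],0],[0,[0.1,0.1,15],0],[0,[0.1,0.1,15],0],[0,[0.1,0.1,15],0],[0,[0.1,0.1,15],0],[0,[0.1,0.1,11],0],[0,[0.1,0.1,6],0],[0,[0.1,0.1,1],0],[0,[0.1,0.1,1],0]]' 25
python3 -c "
from h import *
go([.4467,-.3364,.165],-1.599+np.pi/2)"
```

```text
time_s: 34.38
tcp_pos: [0.651, -0.2605, 0.177]
orientation: [3.099, -0.497, 0.017]
wrist_force: [0.3, -0.1, -2.1]
opening: 0.0141
finger_force: 25.0
shift [-17.05  13.6    1.03] roll 1.281 yawy -1.889
```

```bash
python3 -m inch '[[0,[-17,13.5,0.5],-1.861],[0,[-17,13.5,0.5],-1.861],[0,[-17,13.5,0.5],-1.861],[0,[-17,13.5,0.5],-1.861],[0,[-17,13.5,0.5],-1.861],[0,[-17,13.5,0.5],-1.861],[0,[-17,13.5,0.5],-1.861],[0,[-17,13.5,0.5],-1.861],[0,[-17,13.5,0.5],-1.861],[0,[-17,13.5,0.5],-1.861],[0,[-17,13.5,0.5],-1.861],[0,[-17,13.5,0.5],-1.861]]' 25
python3 -c "
from h import *
go([.4467,-.3364,.025],-1.599+np.pi/2);print(observe()['qpos'])
snap('side','s9.png',(230,80,390,200),5)"
```

```text
time_s: 35.88
tcp_pos: [0.4444, -0.334, 0.1641]
orientation: [-2.253, -2.186, 0.0]
wrist_force: [0.1, -0.1, -1.0]
opening: 0.014
finger_force: 25.0
shift [-0.25  0.26 13.91] roll -0.002 yawy -0.03
[-7.46503550e-01  1.13731212e-01  1.42363086e+00 -1.92664104e-07
  1.60642379e+00 -7.16049488e-01]
```

View pics/s9.png

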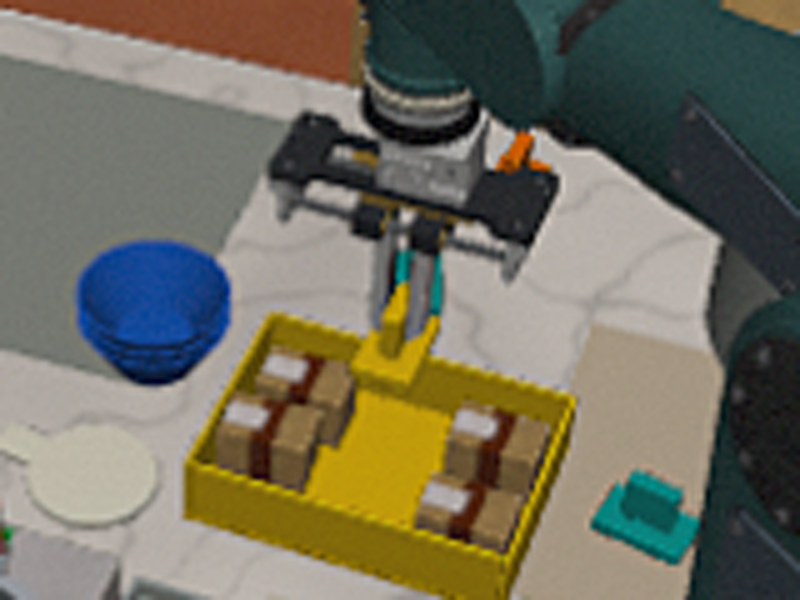

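The tag hangs level at (400,340) above the free gap, and all four cartons lie flat in the crate.

```bash
python3 -m inch '[[0,[-0.1,0.15,5],0],[0,[-0.1,0.15,9],0],[0,[-0.1,0.15,12],0],[0,[-0.1,0.15,13.2],0],[0,[-0.1,0.15,13.6],0],[0,[-0.1,0.15,13.6],0],[2.8,[-0.1,0.15,13.6],0],[2.8,[-0.1,0.15,13.6],0],[2.8,[-0.1,0.15,13.6],0],[2.8,[-0.1,0.15,9],0],[2.8,[-0.1,0.15,4],0],[2.8,[-0.1,0.15,-3],0],[2.8,[-10,-20,-6],0],[2.8,[-10,-20,-6],0],[2.8,[-10,-20,-6],0],[2.8,[-10,-20,-6],0],[2.8,[-10,-20,-6],0],[2.8,[-10,-20,-6],0]]'
python3 -c "
from h import *
snap('top','t10.png',(140,118,340,258),4);chk('t11.png')"
```

```text
time_s: 38.17
tcp_pos: [0.2426, -0.4285, 0.2255]
orientation: [2.252, 2.19, 0.001]
wrist_force: [0.1, 0.4, 0.7]
opening: 0.0278
finger_force: 0.0
```

View pics/t10.png

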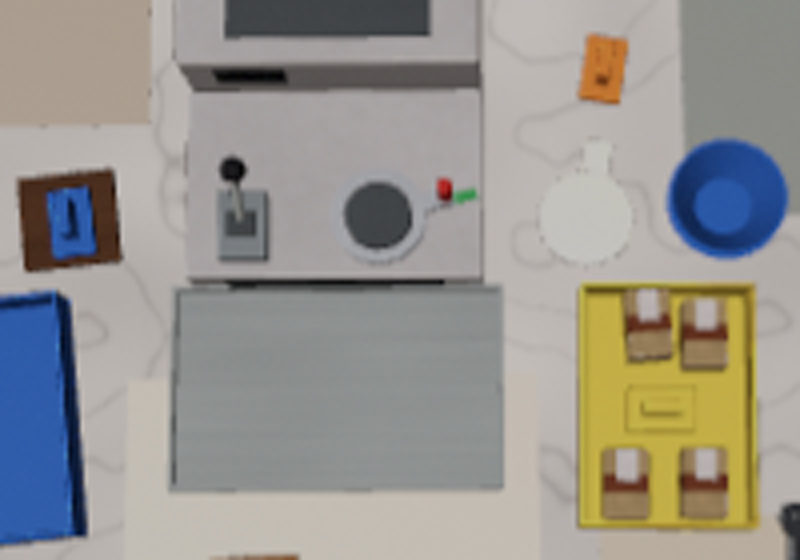

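Everything is in place: the tag lies flat at (661,408) between the four cartons, the tray is empty, the lever is thrown, the post is at the mark, and the blue tag is on its board.

```bash
python3 -c "
from cell import *
print(sign_off())"
```

```text
the job is handed in; nothing more can be done
None
```

Job handed in at about 38 s: lever thrown, collar locked, and all four cartons plus the yellow tag flat in the yellow crate, with the blue tag still on its board; the sign-off gave no verdict.

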